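# Lock up the tool chest

### The arm

A 6-joint arm with a two-finger parallel gripper is mounted at the origin on the work surface. World frame = base frame: x ahead of the robot, y to its left, z up, the work surface at z = 0. Lengths are in m, angles in rad, forces in N, time in s.
With the tool pointing down it reaches from about 0.375 to 0.975 m from the base axis. Payload 3.8 kg.
Tool frame: the origin (TCP) lies midway between the tips of the shut fingers; the grasp point (between the pads) lies 19 mm behind it; z points along the fingers, y is the line along which they close (so a half turn about z gives the same grasp; the last joint's range is limited). The gripper opens to 85 mm and grips with 20 to 120 N. Pads are 22 mm wide; open, the fingers measure 114 mm over their backs; the gripper's body (76 mm by 85 mm) begins 54 mm behind the grasp point. The pads swing forward as they close: fully open they stand 13 mm farther back than shut.
Start: joints at [1.277, 0.264, 1.604, -0, 1.274, -0.037], TCP at [0.171, 0.653, 0.231] pointing down, gripper open.
Joint ranges: [-2.63, 2.63], [-0.94, 2.18], [0.31, 2.57], [-1.31, 4.45], [0, 2.66], [-2.55, 2.55]. Speed limits (rad/s): [2.57, 2.57, 3.14, 3.14, 3.14, 3.14].

### API

Orientations are given as a rotation vector (axis times angle).
In Python, from workcell import status, read_camera, workorder, masks_of gives the robot as it stands.
- The arm moves only by the tool drive_tool, never from a script. Its argument "rows" is a list of rows, each a list of 7 numbers: the turn, a rotation vector about the tool's x, y, z in degrees, then the shift along the tool's x, y, z in m, then the opening, from 0 (shut) to 1 (fully open). In form: [[ax, ay, az, tx, ty, tz, claw], ...]. A call has 1 to 8 rows; each row shifts and turns the commanded pose from where the row before left it, along the tool's axes as they then stand; what a row does not reach is not made up. A row lasts 1/12 s, in which the tool goes at most 41.7 mm and 7.16 degrees, less where a joint would pass 70% of its speed; a pose out of reach is approached as far as the arm can. A call is refused whole if a number of a shift passes 0.0417 or a number of a turn 7.16, either way. A call with a gripper value outside its range is refused whole. The fingers move at their own pace and stop on an object; "force" is the grip in N (left out, the last holds). Time passes only in rows, so rows that do not move let the fingers close. It gives the time, the measured TCP pose, the force, the opening and the grip force at its end, in the units of the state.
- status.read_state(): the state, without advancing time (a new reading comes with each control period).
- read_camera(name): name is "side" or "top" or "wrist"; returns a dict with "color" (400x640x3 uint8, red, green, blue), "intrinsics" (3x3 intrinsics, pixels), "world_from_camera" (4x4, takes a point from camera to world coordinates); the wrist camera has in their place "mount" (4x4, takes a point from camera to tool coordinates, whose origin is the TCP and whose axes are the flange's). Camera axes: x right, y up, looking along -z (the intrinsics and any distortion apply to the point x, -y, -z); pixel columns grow to the right and rows downward; lengths in m; the calibration is good to about 2 mm. A picture is of the moment at which its call begins: read the wrist's pose just before it. There is no depth.
- workorder.finish_job(): hands the job in; it is judged then, once.
Trained networks look in a picture, given as the dict that the camera call returned (one of the last four; its "shot" number tells which), for a name from the list of things; names that differ only in an ending like _2 or _b are one class to them, and where a whole thing is asked for, a point or a joint stands for the part that bears it (a point fixed in the world has none). Each returns a list of dicts, best first, with "score" (0 to 1); they miss things now and then, are a little off and sometimes report something else, mostly with a low value. They report only what shows in the picture. A call takes as long as a camera call.
- masks_of(picture, name): "mask" (400x640 bool, what is visible of it) and "bbox" ([left, top, right, bottom] in pixels, round what is visible of it).
The state is a dict: "time": time; "q": joint angles; "joint_vel": joint speeds; "joint_torque": joint torques, N m; "tool_pos": TCP position; "tcp_rot": TCP orientation; "wrist_force": force on the tool from outside, world axes, zero at the start; "torque": the same for the moment, N m; "width": opening from 0.0 (shut) to 1.0 (fully open); "grip_force": force on a finger pad.
Only numpy, scipy, OpenCV 4.12 (cv2) and the standard library are available. Lean on these libraries where they do the work, as an engineer would, in place of code of your own. Each camera call takes 0.05 s, during which the arm holds its last target. There are 200 camera calls.

### The job

Slide the lid of the wooden tool chest fully shut against its stop batten. Then push the steel bolt across into the keeper until you feel its tip come to bear firmly on the rubber buffer inside, gently (do not ram it), and leave it standing there against the buffer; leave the other things on the bench and on the chest where they are.

Things in the scene. Friction and masses are not known exactly. Their poses are not given: they have to be found in the camera images.
- chest: Wooden tool chest, 260 (x) x 430 (y) x 100 mm high, fixed. Origin: centre of its underside, on the bench; x to its far side, y to its left, z up; its top is at 100 mm. The top's right part (y -215 to -25 mm) is a fixed deck with the bolt, the rest is the sliding lid, flush with the deck. A batten along the lid's far edge, 14 mm above the top, stops the lid.
- lid: Plywood lid, 240 (x) x 226 (y) mm, with the keeper (steel housing) and a cleat handle on it. Origin: middle of its top; axes as the chest's. It slides only along the chest's x: push it to +x to shut it (shut: its origin at x = -8 mm of the chest; it starts 35 to 70 mm short). It rubs with about 5 N, stays where it is left, and its stop gives only a little.
- lid_handle (a point): Middle of the top of the wooden cleat handle on the lid: 24 (x) x 70 (y) mm, standing 30 mm above the lid. Axes as the chest's.
- bolt: Round steel barrel bolt, 14 mm thick, 145 mm long, round-nosed; it slides along the chest's +y towards the lid through two straps on the deck. Origin: its tip, on its axis, 13 mm above the chest's top, at x = 20 mm of the chest. It rubs with about 4 N, stays where it is left and can only slide.
- bolt_tip (a point): The foremost point of the bolt (same as the bolt's origin); axes as the chest's.
- bolt_knob (a point): Middle of the top of the bolt's upright knob: a steel cylinder of 16 mm diameter (12 mm below its head), 138 mm behind the tip, its top 47 mm above the chest's top. The straps (26 mm high) are in front of it (+y), always 20 mm or more away; behind it (-y) the deck is clear but for a 3 mm back plate.
- keeper_mouth (a point): Middle of the mouth (-y face) of the keeper, 40 (x) x 80 (y) x 29 mm high, 13 mm above the lid; in line with the bolt when shut. Hole 20 mm wide. Unseen inside, a rubber buffer stops the bolt 22 to 54 mm behind the mouth, different each time: find it by feel. It yields 1 mm per 8 N. Over 15 N between bolt and keeper is ramming; the bolt's rubbing adds to that at the knob.
- grease_tin: Bystander: small aluminium tin, 44 mm diameter, 35 mm high, standing on the deck on the robot's side of the bolt. Origin: centre of its underside.
- collar: Bystander: dark steel collar, 44 mm diameter, 18 mm high, lying on the deck on the far side of the bolt. Origin: centre of its underside.
- hammer: Bystander: hammer, about 280 mm long, lying on the bench right of the chest.
- screwdriver: Bystander: screwdriver with green handle lying on the bench right of the chest.
- oil_bottle: Bystander: small brown bottle, 44 mm diameter, 85 mm high, right of the chest. Origin: centre of its underside.
- paint_tin: Bystander: paint tin, 100 mm diameter, 120 mm high, left of the chest. Origin: centre of its underside.
- channel: Bystander: aluminium channel, 160 x 30 x 24 mm, lying on the bench to the left.

How it is judged:
On the way, in this order (a step that is already met when the one before it is completed fails the run):
1. the lid is shut against its batten (x of keeper_mouth in the frame of chest above 0.017 m), for 0.2 s.
2. the bolt's tip is inside the keeper and bears on the buffer (x of keeper_mouth in the frame of chest above 0.017 m and y of bolt_tip in the frame of keeper_mouth above 0.021 m and contact force between bolt and lid above 2 N), for 0.2 s.
At the end, for the whole second after the job is handed in: The lid is shut to within 3 mm of its stop; the bolt's tip is at least 21 mm inside the keeper's mouth and, let go and at rest, still bears on the buffer (more than 1 N) (x of keeper_mouth in the frame of chest above 0.017 m and y of bolt_tip in the frame of keeper_mouth above 0.021 m and contact force between bolt and lid above 1 N and linear speed of bolt below 0.005 m/s); the robot touches nothing.
It fails at once if the bolt is rammed: more than 15 N between bolt and keeper (contact force between bolt and lid above 15 N).
It fails at once if a bystander is shifted by more than 30 mm (distance of any of grease_tin, collar, hammer, screwdriver, oil_bottle, paint_tin, channel from where it was at the start of the episode above 0.03 m).
It also fails if it takes over 48 s, if anything falls off the work surface, if the arm or the gripper's body presses on something with over 40 N, if the wrist force passes 120 N, or if a joint passes its speed limit or range.

## Working session

There is one attempt and no reset: what is moved stays moved. The work goes in short steps, Python scripts to look and compute and a tool call to move; the robot and the scene stay as the last step left them, time stands still between calls to the robot, and variables do not carry over. Pictures are saved under pics/ and viewed, at most 10 in all, crops included, and the job is handed in when it is done.

Besides the shell and the picture viewer there is one more tool, called after ">>>" by a JSON object that holds its "name" and its "arguments", one argument or row to a line. drive_tool: Moves the arm, as the interface text tells. Its arguments: {"type":"object","properties":{"rows":{"type":"array"},"force":{"type":"number"}},"required":["rows"]}

```bash
ls; mkdir -p pics; cat > h.py <<'E'
import numpy as np, cv2, json
from workcell import status, read_camera, workorder, masks_of
from scipy.spatial.transform import Rotation as R
def cam(n):
    s=status.read_state(); p=read_camera(n)
    if 'world_from_camera' in p: T=np.array(p['world_from_camera'])
    else:
        W=np.eye(4);W[:3,:3]=R.from_rotvec(s['tcp_rot']).as_matrix();W[:3,3]=s['tool_pos'];T=W@np.array(p['mount'])
    return p,T
def save(p,f): cv2.imwrite('pics/'+f,p['color'][:,:,::-1])
def ray(p,T,u,v):
    K=np.array(p['intrinsics']); d=np.array([(u-K[0,2])/K[0,0],-(v-K[1,2])/K[1,1],-1.])
    return T[:3,3],T[:3,:3]@d
def atz(p,T,u,v,z):
    o,d=ray(p,T,u,v); return o+d*(z-o[2])/d[2]
def proj(p,T,X):
    c=T[:3,:3].T@(np.array(X)-T[:3,3]); K=np.array(p['intrinsics'])
    return K[0,0]*c[0]/-c[2]+K[0,2], K[1,1]*-c[1]/-c[2]+K[1,2]
def tri(rs):
    A=0;b=0
    for o,d in rs:
        d=d/np.linalg.norm(d);P=np.eye(3)-np.outer(d,d);A=A+P;b=b+P@o
    return np.linalg.solve(A,b)
E
python3 - <<'E'
from h import *
s=status.read_state();print(s)
for n in ['top','side']:
    p,T=cam(n);save(p,n+'0.png');print(n,[k for k in p if k!='color'],np.round(T,3).tolist(),np.array(p['intrinsics']).tolist())
    for k in ['chest','lid','lid_handle','bolt','bolt_tip','bolt_knob','keeper_mouth','grease_tin','collar','oil_bottle']:
        r=masks_of(p,k)
        print(k,[(round(x['score'],2),[int(b) for b in x['bbox']],np.round(np.argwhere(x['mask']).mean(0)[::-1],1).tolist()) for x in r[:2]])
E
```

```text
pics
{'time': 0.0, 'q': array([ 1.27706878e+00,  2.64732797e-01,  1.60536031e+00,  5.64104169e-06,
        1.27369784e+00, -3.68871149e-02]), 'joint_vel': array([-7.39256659e-04, -1.20350168e-03,  7.34343937e-04, -8.97754418e-05,
        1.11190252e-03,  1.57339712e-03]), 'joint_torque': array([-1.46805392e-04, -5.15089917e+01, -3.67324233e+01, -4.00642557e-05,
        1.27312902e-02,  2.05821514e-06]), 'tool_pos': array([0.1712497 , 0.65216836, 0.22998313]), 'tcp_rot': array([-0.40229134, -3.11535685,  0.0034042 ]), 'wrist_force': array([-0.66323401, -0.54667261,  0.4403162 ]), 'torque': array([0.01756133, 0.00914209, 0.02748092]), 'grip_force': 0.0, 'width': 1.0013412454466974}
top ['intrinsics', 'world_from_camera', 'shot'] [[-0.007, 0.997, -0.078, 0.42], [-1.0, -0.006, 0.017, -0.023], [0.016, 0.078, 0.997, 1.638], [0.0, 0.0, 0.0, 1.0]] [[423.1245600894871, 0.0, 315.9088223997424], [0.0, 423.1245600894871, 202.45350364706258], [0.0, 0.0, 1.0]]
chest [(0.78, [226, 163, 356, 253], [288.5, 210.6]), (0.49, [309, 204, 342, 212], [327.4, 208.1])]
lid [(0.64, [232, 178, 302, 253], [265.9
[... 918 characters left out ...]
], [281.4, 169.8]), (0.59, [238, 307, 356, 361], [303.6, 336.0])]
lid_handle [(0.78, [242, 143, 320, 196], [281.6, 169.7])]
bolt [(0.63, [302, 189, 314, 226], [306.6, 207.7])]
bolt_tip [(0.54, [299, 186, 309, 224], [306.6, 206.6]), (0.23, [245, 140, 355, 264], [296.1, 202.8])]
bolt_knob [(0.53, [303, 191, 312, 224], [306.5, 208.6])]
keeper_mouth [(0.8, [241, 148, 322, 193], [281.6, 169.6]), (0.15, [301, 188, 309, 223], [306.4, 208.5])]
grease_tin [(0.57, [263, 195, 283, 216], [272.3, 203.9]), (0.44, [240, 146, 320, 195], [281.5, 169.8])]
collar [(0.65, [392, 297, 412, 332], [400.1, 314.8]), (0.6, [323, 205, 341, 220], [333.8, 211.8])]
oil_bottle [(0.91, [391, 299, 411, 330], [400.6, 314.8])]
```

```bash
python3 - <<'E'
import cv2,numpy as np
a=cv2.resize(cv2.imread('pics/top0.png')[150:270,200:360],None,fx=5,fy=5,interpolation=cv2.INTER_CUBIC);cv2.imwrite('pics/topc.png',a)
b=cv2.resize(cv2.imread('pics/side0.png')[120:270,210:370],None,fx=4,fy=4,interpolation=cv2.INTER_CUBIC);cv2.imwrite('pics/sidec.png',b)
E
```

```text
(no output)
```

View pics/topc.png

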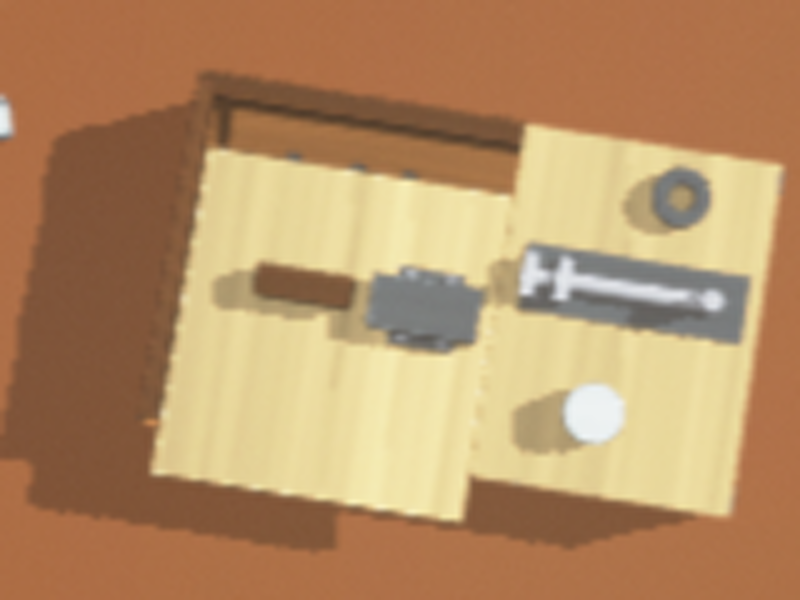

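View pics/sidec.png

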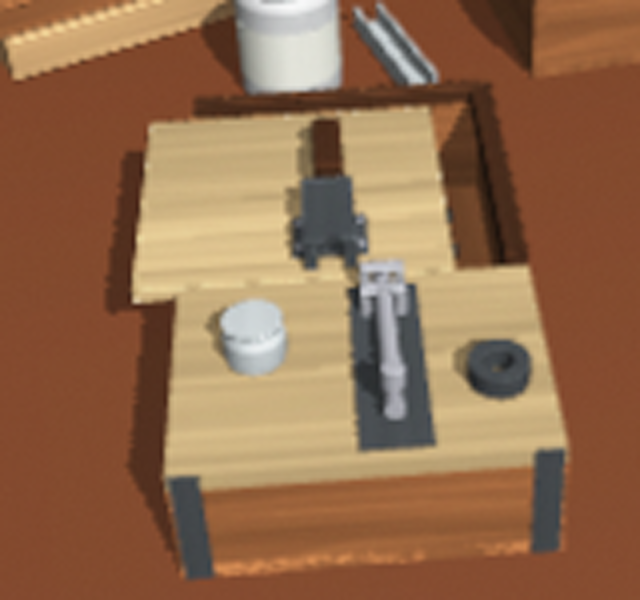

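The crops show the lid about 50 mm short of shut. In the top crop the handle is at (305,286), the keeper at (425,308) and the knob at (713,300), with the tin on the robot's side and the collar on the far side. I'll fit the chest pose from the deck corners in both views.

```bash
python3 - <<'E'
from h import *
from scipy.optimize import least_squares
top,Tt=cam('top');sd,Ts=cam('side')
L=[(.13,-.025),(.13,-.215),(-.13,-.215),(-.13,-.025)]
ct=[(525,125),(783,163),(730,516),(470,478)]; cs=[(527,268),(565,450),(165,478),(178,290)]
t=[(u/5+200,v/5+150) for u,v in ct]; s=[(u/4+210,v/4+120) for u,v in cs]
def world(q,l,z=None): 
    c,k=np.cos(q[2]),np.sin(q[2]); return [q[0]+c*l[0]-k*l[1],q[1]+k*l[0]+c*l[1],q[3] if z is None else z]
def f(q): return np.concatenate([np.subtract(proj(top,Tt,world(q,l)),a) for l,a in zip(L,t)]+[np.subtract(proj(sd,Ts,world(q,l)),a) for l,a in zip(L,s)])
r=least_squares(f,[.45,.1,0,.1]);q=r.x;print(q,np.degrees(q[2]),np.round(r.fun,1))
np.save('q.npy',q)
def loc(X): d=np.array(X[:2])-q[:2];c,k=np.cos(q[2]),np.sin(q[2]);return np.round([c*d[0]+k*d[1],-k*d[0]+c*d[1],X[2]],4)
def P(a,b): return tri([ray(top,Tt,a[0]/5+200,a[1]/5+150),ray(sd,Ts,b[0]/4+210,b[1]/4+120)])
for n,a,b in [('handle',(305,272+13),(327,143)),('knob',(713,300),(393,372)),('tin',(594,413),(252,318)),('collar',(681,197),(499,362))]:
    X=P(a,b);print(n,np.round(X,4),loc(X))
for n,a,z in [('handle',(305,286),.13),('knob',(713,300),.147),('keeper mouth',(482,316),.129),('lidcorner near right',(463,520),.1),('lid far right',(510,195),.1),('boltfront',(527,274),.115)]:
    X=atz(top,Tt,a[0]/5+200,a[1]/5+150,z);print(n,np.round(X,4),loc(X))
E
```

```text
[ 0.51943551  0.03545374 -0.16372743  0.09620053] -9.380890933419845 [ 0.3 -0.6 -0.2 -0.1 -0.3 -0.4 -0.  -1.  -0.4 -0.3  0.3 -0.1 -0.8  0.5
 -0.6  0.1]
handle [0.5242 0.1482 0.126 ] [-0.0136  0.112   0.126 ]
knob [ 0.5105 -0.1426  0.1402] [ 0.0202 -0.1771  0.1402]
tin [ 0.4315 -0.0576  0.1334] [-0.0716 -0.1061  0.1334]
collar [ 0.5876 -0.1226  0.1123] [ 0.093  -0.1448  0.1123]
handle [0.5215 0.1479 0.13  ] [-0.0163  0.1113  0.13  ]
knob [ 0.5088 -0.1418  0.147 ] [ 0.0184 -0.1767  0.147 ]
keeper mouth [0.4994 0.0219 0.129 ] [-0.0176 -0.0166  0.129 ]
lidcorner near right [0.3536 0.037  0.1   ] [-0.1639 -0.0255  0.1   ]
lid far right [0.5893 0.002  0.1   ] [ 0.0744 -0.0216  0.1   ]
boltfront [ 0.5303 -0.0102  0.115 ] [ 0.0181 -0.0433  0.115 ]
```

```bash
cat >> h.py <<'E'
def goto(lx,ly,z):
    q=np.load('q.npy');s=status.read_state();Rt=R.from_rotvec(s['tcp_rot']).as_matrix()
    c,k=np.cos(q[2]),np.sin(q[2]);X=np.array([q[0]+c*lx-k*ly,q[1]+k*lx+c*ly,z])
    D=np.eye(3);D[:,0]=[-c,-k,0];D[:,1]=[-k,c,0];D[:,2]=[0,0,-1]
    print('turn deg',np.round(np.degrees(R.from_matrix(Rt.T@D).as_rotvec()),2),'shift before turn',np.round(Rt.T@(X-s['tool_pos']),4),'after',np.round(D.T@(X-s['tool_pos']),4))
    d=s['tool_pos'][:2]-q[:2];print('local now',np.round([c*d[0]+k*d[1],-k*d[0]+c*d[1],s['tool_pos'][2]],4),'t',s['time'],np.round(s['wrist_force'],2))
E
python3 -c "
from h import *
goto(-.065,.111,.23)"
```

```text
turn deg [ 0.   -0.   -5.33] shift before turn [-0.4184 -0.4043  0.0013] after [-0.379  -0.4415  0.0013]
local now [-0.444   0.5525  0.2313] t 1.2 [ 0.08 -0.72  0.8 ]
```

>>> {"name": "drive_tool", "arguments": {
  "rows": [
    [0,0,-5.33,0,0,0,0],
    [0,0,0,-0.0253,-0.0294,0,0],
    [0,0,0,-0.0253,-0.0294,0,0],
    [0,0,0,-0.0253,-0.0294,0,0],
    [0,0,0,-0.0253,-0.0294,0,0],
    [0,0,0,-0.0253,-0.0294,0,0],
    [0,0,0,-0.0253,-0.0294,0,0],
    [0,0,0,-0.0253,-0.0294,0,0]
  ]
}}

```text
time: 1.87
tool_pos: [0.3132, 0.4194, 0.2315]
tcp_rot: [0.256, 3.131, 0.001]
wrist_force: [1.0, 0.4, -0.3]
width: 0.002
grip_force: 0.0
```

>>> {"name": "drive_tool", "arguments": {
  "rows": [
    [0,0,0,-0.0253,-0.0294,0,0],
    [0,0,0,-0.0253,-0.0294,0,0],
    [0,0,0,-0.0253,-0.0294,0,0],
    [0,0,0,-0.0253,-0.0294,0,0],
    [0,0,0,-0.0253,-0.0294,0,0],
    [0,0,0,-0.0253,-0.0294,0,0],
    [0,0,0,-0.0253,-0.0294,0,0],
    [0,0,0,-0.0253,-0.0294,0,0]
  ]
}}

```text
time: 2.53
tool_pos: [0.4747, 0.1541, 0.2317]
tcp_rot: [0.257, 3.13, 0.001]
wrist_force: [0.7, 0.5, -0.2]
width: 0.004
grip_force: 0.0
```

>>> {"name": "drive_tool", "arguments": {
  "rows": [
    [0,0,0,0,0,0.03,0],
    [0,0,0,0,0,0,0],
    [0,0,0,0,0,0,0]
  ]
}}

```text
time: 2.78
tool_pos: [0.4725, 0.1551, 0.1998]
tcp_rot: [-0.259, -3.127, 0.002]
wrist_force: [-0.2, -0.1, 0.2]
width: -0.005
grip_force: 0.0
```

```bash
python3 - <<'E'
from h import *
goto(-.065,.111,.115)
p,T=cam('wrist');save(p,'w1.png')
q=np.load('q.npy');c,k=np.cos(q[2]),np.sin(q[2])
for n in ['lid_handle','keeper_mouth','bolt']:
    for x in masks_of(p,n)[:2]: print(n,round(x['score'],2),x['bbox'])
for l in [(-.0148,.111,.13),(-.0268,.076,.13),(-.0268,.146,.13)]:
    print(l,np.round(proj(p,T,[q[0]+c*l[0]-k*l[1],q[1]+k*l[0]+c*l[1],l[2]])))
E
```

```text
turn deg [-0.09 -0.24 -0.09] shift before turn [-0.0012  0.0008  0.0848] after [-0.0008  0.0006  0.0848]
local now [-0.0658  0.1104  0.1998] t 2.7833 [-0.21 -0.14  0.24]
lid_handle 0.87 [125.2, 56.8, 454.2, 357.6]
keeper_mouth 0.97 [126.9, 59.8, 455.5, 351.4]
bolt 0.64 [0.0, 296.7, 135.6, 318.2]
bolt 0.47 [564.4, 141.7, 640.0, 258.7]
(-0.0148, 0.111, 0.13) [320. 280.]
(-0.0268, 0.076, 0.13) [270. 265.]
(-0.0268, 0.146, 0.13) [370. 265.]
```

View pics/w1.png

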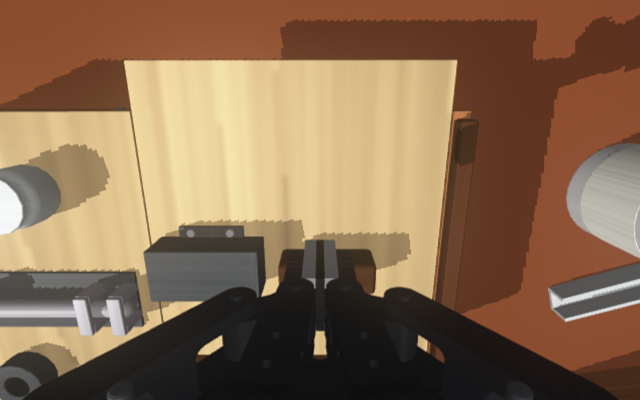

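The handle shows at about (328,270), within several mm of the prediction, and the keeper at (205,270). I back off 8 mm, descend, then push.

>>> {"name": "drive_tool", "arguments": {
  "rows": [
    [0,0,0,0.008,0,0.021,0],
    [0,0,0,0,0,0.03,0],
    [0,0,0,0,0,0.03,0],
    [0,0,0,0,0,0.002,0],
    [0,0,0,0,0,0,0]
  ]
}}

```text
time: 3.4
tool_pos: [0.4644, 0.1576, 0.1174]
tcp_rot: [-0.254, -3.128, 0.002]
wrist_force: [-0.1, 0.3, 0.8]
width: 0.002
grip_force: 0.0
```

>>> {"name": "drive_tool", "arguments": {
  "rows": [
    [0,0,0,-0.004,0,0,0],
    [0,0,0,-0.004,0,0,0],
    [0,0,0,-0.004,0,0,0],
    [0,0,0,-0.004,0,0,0],
    [0,0,0,-0.004,0,0,0],
    [0,0,0,-0.004,0,0,0],
    [0,0,0,-0.004,0,0,0],
    [0,0,0,-0.004,0,0,0]
  ]
}}

```text
time: 4.07
tool_pos: [0.4981, 0.1518, 0.1183]
tcp_rot: [0.257, 3.131, -0.0]
wrist_force: [0.4, 0.2, -0.2]
width: -0.003
grip_force: 0.0
```

>>> {"name": "drive_tool", "arguments": {
  "rows": [
    [0,0,0,-0.003,0,0,0],
    [0,0,0,-0.003,0,0,0],
    [0,0,0,-0.003,0,0,0],
    [0,0,0,-0.003,0,0,0],
    [0,0,0,-0.003,0,0,0],
    [0,0,0,-0.003,0,0,0],
    [0,0,0,-0.003,0,0,0]
  ]
}}

```text
time: 4.65
tool_pos: [0.5169, 0.1487, 0.118]
tcp_rot: [-0.257, -3.127, 0.0]
wrist_force: [-5.9, 0.7, 4.3]
width: -0.002
grip_force: 2.7
```

```bash
python3 -c "
from h import *
goto(-.002,.111,.115)"
```

```text
turn deg [-0.03 -0.21 -0.01] shift before turn [-0.019  -0.0003  0.003 ] after [-0.019  -0.0003  0.003 ]
local now [-0.021   0.1113  0.118 ] t 4.65 [-5.92  0.7   4.29]
```

>>> {"name": "drive_tool", "arguments": {
  "rows": [
    [0,0,0,-0.003,0,0,0],
    [0,0,0,-0.003,0,0,0],
    [0,0,0,-0.003,0,0,0],
    [0,0,0,-0.003,0,0,0],
    [0,0,0,-0.002,0,0,0]
  ]
}}

```text
time: 5.07
tool_pos: [0.5309, 0.1463, 0.118]
tcp_rot: [-0.257, -3.128, 0.001]
wrist_force: [-5.4, 1.0, 3.3]
width: 0.001
grip_force: 2.6
```

>>> {"name": "drive_tool", "arguments": {
  "rows": [
    [0,0,0,-0.001,0,0,0],
    [0,0,0,-0.001,0,0,0],
    [0,0,0,-0.001,0,0,0],
    [0,0,0,-0.001,0,0,0]
  ]
}}

```text
time: 5.4
tool_pos: [0.535, 0.1457, 0.118]
tcp_rot: [-0.257, -3.128, 0.0]
wrist_force: [-4.7, 0.4, 3.9]
width: -0.001
grip_force: 2.6
```

```bash
python3 - <<'E'
from h import *
goto(0,.111,.115)
q=np.load('q.npy');c,k=np.cos(q[2]),np.sin(q[2])
p,T=cam('top');a=cv2.resize(p['color'][150:270,200:360,::-1],None,fx=5,fy=5,interpolation=cv2.INTER_CUBIC)
for ox in [-.128,.112]:
    P=[proj(p,T,[q[0]+c*ox-k*y,q[1]+k*ox+c*y,.0975]) for y in (-.025,.201)]
    P=[(int((u-200)*5),int((v-150)*5)) for u,v in P];cv2.line(a,P[0],P[1],(0,0,255),1)
cv2.imwrite('pics/t2.png',a)
E
```

```text
turn deg [-0.03 -0.15 -0.  ] shift before turn [-0.0026 -0.0003  0.003 ] after [-0.0026 -0.0003  0.003 ]
local now [-0.0026  0.1113  0.118 ] t 5.4 [-4.73  0.41  3.87]
```

View pics/t2.png

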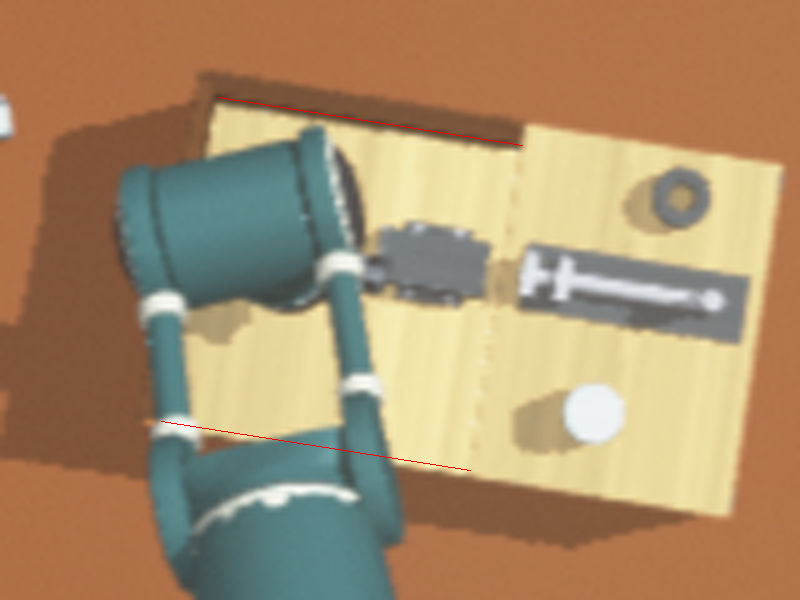

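The lid has come up almost to the batten, with its far edge about 2 to 3 mm from the predicted stop line at (520,145). I press on in 1 mm rows until the force jumps.

>>> {"name": "drive_tool", "arguments": {
  "rows": [
    [0,0,0,-0.001,0,0,0],
    [0,0,0,-0.001,0,0,0],
    [0,0,0,-0.001,0,0,0]
  ]
}}

```text
time: 5.7
tool_pos: [0.5372, 0.1453, 0.118]
tcp_rot: [-0.257, -3.127, 0.0]
wrist_force: [-9.8, 1.7, 7.1]
width: -0.001
grip_force: 5.0
```

>>> {"name": "drive_tool", "arguments": {
  "rows": [
    [0,0,0,-0.001,0,0,0],
    [0,0,0,-0.001,0,0,0]
  ]
}}

```text
time: 5.87
tool_pos: [0.5373, 0.1453, 0.118]
tcp_rot: [-0.257, -3.123, 0.0]
wrist_force: [-15.5, 2.5, 12.2]
width: 0.003
grip_force: 8.0
```

The stop is reached: the TCP has stalled and force is rising at about 3.5 N/mm of command. I press a little more and hold, then retreat and go up.

>>> {"name": "drive_tool", "arguments": {
  "rows": [
    [0,0,0,-0.001,0,0,0],
    [0,0,0,-0.001,0,0,0],
    [0,0,0,0,0,0,0],
    [0,0,0,0,0,0,0],
    [0,0,0,0,0,0,0]
  ]
}}

```text
time: 6.28
tool_pos: [0.5373, 0.1452, 0.118]
tcp_rot: [-0.256, -3.119, 0.001]
wrist_force: [-18.3, 3.3, 14.2]
width: -0.002
grip_force: 9.6
```

>>> {"name": "drive_tool", "arguments": {
  "rows": [
    [0,0,0,0.007,0,0,0],
    [0,0,0,0.015,0,0,0],
    [0,0,0,0,0,-0.02,0],
    [0,0,0,0,0,-0.04,0],
    [0,0,0,0,0,-0.025,0],
    [0,0,0,0,0,0,0],
    [0,0,0,0,0,0,0]
  ]
}}

```text
time: 6.87
tool_pos: [0.5237, 0.1484, 0.2059]
tcp_rot: [0.256, 3.125, 0.003]
wrist_force: [-0.1, 0.1, -0.4]
width: 0.0
grip_force: 0.0
```

```bash
python3 -c "
from h import *
goto(.019,-.215,.2)"
```

```text
turn deg [0.12 0.37 0.  ] shift before turn [-0.0332 -0.3271  0.0054] after [-0.0332 -0.3271  0.0059]
local now [-0.0142  0.1121  0.2059] t 6.8667 [-0.1   0.1  -0.37]
```

>>> {"name": "drive_tool", "arguments": {
  "rows": [
    [0,0,0,-0.004,-0.036,0,0],
    [0,0,0,-0.004,-0.036,0,0],
    [0,0,0,-0.004,-0.036,0,0],
    [0,0,0,-0.004,-0.036,0,0],
    [0,0,0,-0.004,-0.036,0,0],
    [0,0,0,-0.004,-0.036,0,0],
    [0,0,0,-0.004,-0.036,0,0],
    [0,0,0,-0.004,-0.036,0,0]
  ]
}}

```text
time: 7.53
tool_pos: [0.5048, -0.143, 0.2014]
tcp_rot: [-0.257, -3.129, -0.0]
wrist_force: [-0.3, -0.3, -0.5]
width: 0.005
grip_force: 0.0
```

>>> {"name": "drive_tool", "arguments": {
  "rows": [
    [0,0,0,-0.001,-0.039,0,0],
    [0,0,0,0,0,0,0],
    [0,0,0,0,0,0,0]
  ]
}}

```text
time: 7.78
tool_pos: [0.4994, -0.1818, 0.2014]
tcp_rot: [-0.264, -3.128, -0.001]
wrist_force: [0.0, 0.0, 0.9]
width: -0.001
grip_force: 0.0
```

```bash
python3 - <<'E'
from h import *
goto(.019,-.215,.128)
p,T=cam('wrist');save(p,'w2.png')
q=np.load('q.npy');c,k=np.cos(q[2]),np.sin(q[2])
for l in [(.02,-.177,.147),(.02,-.039,.12),(.02,-.0165,.129)]:
    print(l,np.round(proj(p,T,[q[0]+c*l[0]-k*l[1],q[1]+k*l[0]+c*l[1],l[2]])))
E
```

```text
turn deg [ 0.02 -0.13 -0.25] shift before turn [-0.0035  0.0025  0.0734] after [-0.0033  0.0026  0.0734]
local now [ 0.0157 -0.2176  0.2014] t 7.7833 [0.01 0.01 0.87]
(0.02, -0.177, 0.147) [384. 226.]
(0.02, -0.039, 0.12) [573. 211.]
(0.02, -0.0165, 0.129) [616. 215.]
```

View pics/w2.png

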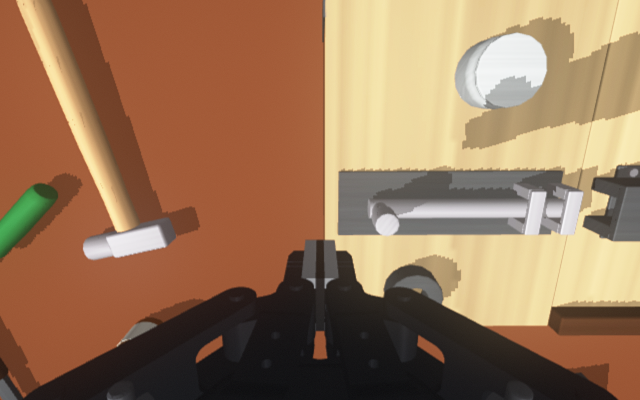

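The knob top is at (387,224), against a prediction of (384,226), and the bolt tip, straps and keeper line up. I go down behind the knob.

>>> {"name": "drive_tool", "arguments": {
  "rows": [
    [0,0,-0.2,-0.004,0,0.033,0],
    [0,0,0,0,0,0.03,0],
    [0,0,0,0,0,0.01,0],
    [0,0,0,0,0,0,0],
    [0,0,0,0,0,0,0]
  ]
}}

```text
time: 8.25
tool_pos: [0.5041, -0.1793, 0.1297]
tcp_rot: [-0.249, -3.13, -0.001]
wrist_force: [1.1, -0.5, -0.0]
width: 0.003
grip_force: 0.0
```

>>> {"name": "drive_tool", "arguments": {
  "rows": [
    [0,0,0,0,0.003,0,0],
    [0,0,0,0,0.003,0,0],
    [0,0,0,0,0.003,0,0],
    [0,0,0,0,0.003,0,0],
    [0,0,0,0,0.003,0,0],
    [0,0,0,0,0.003,0,0],
    [0,0,0,0,0.003,0,0],
    [0,0,0,0,0.003,0,0]
  ]
}}

```text
time: 8.92
tool_pos: [0.5085, -0.1576, 0.1307]
tcp_rot: [0.251, 3.131, -0.003]
wrist_force: [-0.0, -4.4, 1.7]
width: 0.0
grip_force: 2.2
```

```bash
python3 -c "
from h import *
goto(.019,-.177,.128)"
```

```text
turn deg [-0.11  0.05  0.22] shift before turn [0.0016 0.0153 0.0027] after [0.0017 0.0153 0.0027]
local now [ 0.0207 -0.1923  0.1307] t 8.9167 [-0.03 -4.37  1.68]
```

>>> {"name": "drive_tool", "arguments": {
  "rows": [
    [0,0,0,0,0.003,0,0],
    [0,0,0,0,0.003,0,0],
    [0,0,0,0,0.003,0,0],
    [0,0,0,0,0.003,0,0],
    [0,0,0,0,0.002,0,0],
    [0,0,0,0,0.002,0,0],
    [0,0,0,0,0.002,0,0],
    [0,0,0,0,0.002,0,0]
  ]
}}

```text
time: 9.58
tool_pos: [0.5119, -0.1371, 0.1305]
tcp_rot: [0.251, 3.131, -0.0]
wrist_force: [-0.1, -4.4, 2.5]
width: -0.001
grip_force: 2.1
```

>>> {"name": "drive_tool", "arguments": {
  "rows": [
    [0,0,0,0,0.002,0,0],
    [0,0,0,0,0.002,0,0],
    [0,0,0,0,0.002,0,0],
    [0,0,0,0,0.002,0,0],
    [0,0,0,0,0.002,0,0],
    [0,0,0,0,0.002,0,0],
    [0,0,0,0,0.001,0,0],
    [0,0,0,0,0.001,0,0]
  ]
}}

```text
time: 10.25
tool_pos: [0.514, -0.1232, 0.1303]
tcp_rot: [0.251, 3.131, -0.0]
wrist_force: [0.3, -4.4, 3.2]
width: -0.002
grip_force: 2.1
```

>>> {"name": "drive_tool", "arguments": {
  "rows": [
    [0,0,0,0,0.0004,0,0],
    [0,0,0,0,0.0004,0,0],
    [0,0,0,0,0.0004,0,0],
    [0,0,0,0,0.0004,0,0],
    [0,0,0,0,0.0004,0,0],
    [0,0,0,0,0.0004,0,0]
  ]
}}

```text
time: 10.75
tool_pos: [0.5142, -0.121, 0.1303]
tcp_rot: [0.252, 3.131, -0.0]
wrist_force: [0.5, -4.8, 3.7]
width: 0.002
grip_force: 2.1
```

>>> {"name": "drive_tool", "arguments": {
  "rows": [
    [0,0,0,0,0.0004,0,0],
    [0,0,0,0,0.0004,0,0],
    [0,0,0,0,0.0004,0,0],
    [0,0,0,0,0.0004,0,0],
    [0,0,0,0,0.0004,0,0],
    [0,0,0,0,0.0004,0,0]
  ]
}}

```text
time: 11.25
tool_pos: [0.5145, -0.1186, 0.1302]
tcp_rot: [-0.252, -3.131, -0.0]
wrist_force: [1.7, -4.0, 2.7]
width: 0.005
grip_force: 2.1
```

>>> {"name": "drive_tool", "arguments": {
  "rows": [
    [0,0,0,0,0.0004,0,0],
    [0,0,0,0,0.0004,0,0],
    [0,0,0,0,0.0004,0,0],
    [0,0,0,0,0.0004,0,0],
    [0,0,0,0,0.0004,0,0],
    [0,0,0,0,0.0004,0,0]
  ]
}}

```text
time: 11.75
tool_pos: [0.5149, -0.1162, 0.1303]
tcp_rot: [-0.251, -3.131, -0.0]
wrist_force: [1.2, -4.7, 2.5]
width: -0.003
grip_force: 2.1
```

>>> {"name": "drive_tool", "arguments": {
  "rows": [
    [0,0,0,0,0.0004,0,0],
    [0,0,0,0,0.0004,0,0],
    [0,0,0,0,0.0004,0,0],
    [0,0,0,0,0.0004,0,0],
    [0,0,0,0,0.0004,0,0],
    [0,0,0,0,0.0004,0,0]
  ]
}}

```text
time: 12.25
tool_pos: [0.5153, -0.1139, 0.1303]
tcp_rot: [-0.251, -3.131, 0.0]
wrist_force: [0.6, -5.1, 2.9]
width: -0.001
grip_force: 2.4
```

>>> {"name": "drive_tool", "arguments": {
  "rows": [
    [0,0,0,0,0.0004,0,0],
    [0,0,0,0,0.0004,0,0],
    [0,0,0,0,0.0004,0,0],
    [0,0,0,0,0.0004,0,0]
  ]
}}

```text
time: 12.58
tool_pos: [0.5155, -0.1131, 0.1304]
tcp_rot: [-0.251, -3.132, 0.003]
wrist_force: [0.3, -7.6, 2.2]
width: 0.003
grip_force: 3.9
```

>>> {"name": "drive_tool", "arguments": {
  "rows": [
    [0,0,0,0,0.0004,0,0],
    [0,0,0,0,0.0004,0,0],
    [0,0,0,0,0.0004,0,0],
    [0,0,0,0,0.0004,0,0],
    [0,0,0,0,0,0,0]
  ]
}}

```text
time: 13.0
tool_pos: [0.5156, -0.1125, 0.1304]
tcp_rot: [-0.25, -3.131, 0.005]
wrist_force: [-0.7, -10.8, 2.6]
width: 0.0
grip_force: 5.2
```

>>> {"name": "drive_tool", "arguments": {
  "rows": [
    [0,0,0,0,0,0,0],
    [0,0,0,0,0,0,0],
    [0,0,0,0,0,0,0],
    [0,0,0,0,-0.001,0,0],
    [0,0,0,0,-0.001,0,0],
    [0,0,0,0,-0.001,0,0],
    [0,0,0,0,-0.001,0,0],
    [0,0,0,0,-0.001,0,0]
  ]
}}

```text
time: 13.67
tool_pos: [0.5138, -0.1146, 0.1292]
tcp_rot: [-0.251, -3.129, -0.003]
wrist_force: [-0.6, 0.2, -0.7]
width: -0.002
grip_force: 0.0
```

>>> {"name": "drive_tool", "arguments": {
  "rows": [
    [0,0,0,0,-0.005,0,0],
    [0,0,0,0,-0.008,0,0],
    [0,0,0,0,0,0,0],
    [0,0,0,0,0,-0.02,0],
    [0,0,0,0,0,-0.03,0],
    [0,0,0,0,0,-0.03,0],
    [0,0,0,0,0,0,0],
    [0,0,0,0,0,0,0]
  ]
}}

```text
time: 14.33
tool_pos: [0.5146, -0.1291, 0.2129]
tcp_rot: [0.252, 3.126, -0.001]
wrist_force: [-0.4, 0.3, -0.5]
width: 0.003
grip_force: 0.0
```

```bash
python3 - <<'E'
from h import *
goto(.02,-.15,.2)
p,T=cam('wrist');save(p,'w3.png')
E
```

```text
turn deg [-0.03  0.29  0.17] shift before turn [0.0021 0.0132 0.0129] after [0.002  0.0132 0.0129]
local now [ 0.022  -0.1632  0.2129] t 14.3333 [-0.35  0.27 -0.55]
```

View pics/w3.png

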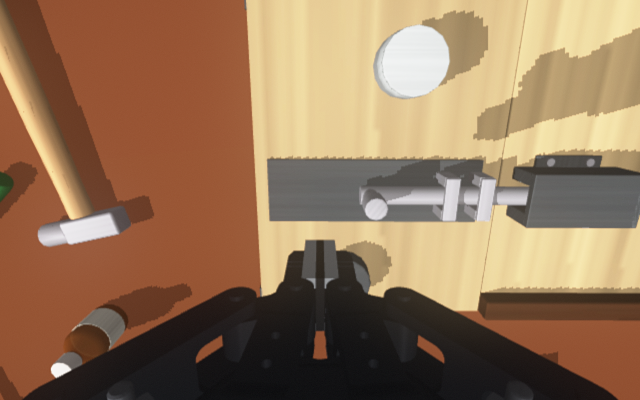

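The bolt now passes from the straps into the keeper at (515,195), with the knob at (376,209), and the arm is clear. I hand the job in.

```bash
python3 -c "
from h import *
print(workorder.finish_job())"
```

```text
the job is handed in; nothing more can be done
None
```

The lid is shut against its batten, and the bolt stands in the keeper against the buffer; I felt it bear with about 6.5 N before letting go. No other things were touched as far as I saw, and the job is handed in, but it returned no verdict.

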